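# Change over the sliding trays on a dental ceramist's bench

## Robot

A 6-joint arm with a two-finger parallel gripper is mounted at the origin on the work surface. World frame = base frame: x ahead of the robot, y to its left, z up, the work surface at z = 0. Lengths are in m, angles in rad, forces in N, time in s.
With the tool pointing down it reaches from about 0.375 to 0.975 m from the base axis. Payload 3.8 kg.
Tool frame: the origin (TCP) lies at the very end of the fingers, on their centre line; the grasp point (between the pads) lies 19 mm behind it; z points along the fingers, y is the direction in which the jaws open and shut (so a half turn about z gives the same grasp; the last joint's range is limited). The gripper opens to 85 mm and grips with 20 to 120 N. Pads are 22 mm wide; open, the fingers measure 114 mm over their backs; the gripper's body (76 mm by 85 mm) begins 54 mm behind the grasp point. The pads swing forward as they close: fully open they stand 13 mm farther back than shut.
Start: joints at [1.183, 0.264, 1.604, -0, 1.274, -0.037], TCP at [0.232, 0.634, 0.231] pointing down, gripper open.
Joint ranges: [-2.63, 2.63], [-0.94, 2.18], [0.31, 2.57], [-1.31, 4.45], [0, 2.66], [-2.55, 2.55]. Speed limits (rad/s): [2.57, 2.57, 3.14, 3.14, 3.14, 3.14].

## Interface

Orientations are given as a rotation vector (axis times angle).
In Python, from workcell import bot, viewer gives the robot as it stands.
- The arm moves only by the tool jog_arm, never from a script. Its argument "motion" is a list of rows, each an object of numbers: "dx", "dy", "dz": the shift along the world's x, y, z in cm; "turn": the turn about the world's z in rad. A call has 1 to 12 rows; each row shifts and turns the commanded pose from where the row before left it; what a row does not reach is not made up. A row lasts 1/12 s, in which the tool goes at most 41.7 mm and 7.16 degrees, less where a joint would pass 70% of its speed; a pose out of reach is approached as far as the arm can. A call is refused whole if a number of a shift passes 4.17 or a number of a turn 0.125, either way. A call with a gripper value outside its range is refused whole. "fingers" is the finger opening in cm, from 0 to 8.54, set as the call begins (left out, the last holds). The fingers move at their own pace and stop on an object; "grip_force" is the grip in N (left out, the last holds). Time passes only in rows, so rows that do not move let the fingers close. It gives the time, the measured TCP pose, the force and the opening at its end, in the units of the state.
- bot.read_state(): the state, without advancing time (a new reading comes with each control period).
- viewer.read_camera(name): name is "side" or "top"; returns (picture, depth): 384x512x3 uint8, red, green, blue; 384x512 float32, m along the optical axis (not along the pixel's ray), 0 where there is no reading.
- viewer.camera_info(name): a dict with "vertical_fov" (degrees; the focal length in pixels is half the picture's height over the tangent of half this angle, whatever the lens; pixels are square), "cx", "cy" (the principal point, pixels), "R" (3x3) and "t" (3): a world point X has camera coordinates R X + t. Camera axes: x right, y down, z forward; pixel columns grow to the right and rows downward; lengths in m; the calibration is good to about 2 mm. A picture is of the moment at which its call begins. camera_info takes no time and is no camera call.
- bot.finish_job(): hands the job in, once; it reports no verdict.
The state is a dict: "time": time; "q": joint angles; "joint_vel": joint speeds; "joint_torque": joint torques, N m; "tool_pos": TCP position; "tcp_rot": TCP orientation; "wrist_force": force on the tool from outside, world axes, zero at the start; "torque": the same for the moment, N m; "width": opening from 0.0 (shut) to 1.0 (fully open).
Only numpy, scipy, OpenCV 4.12 (cv2) and the standard library are available. Lean on these libraries where they do the work, as an engineer would, in place of code of your own. Each camera call takes 0.05 s, during which the arm holds its last target. There are 200 camera calls.

## Task

Change over the two sliding trays: first push the open orange-lipped palette tray fully home with a fingertip, then hook a fingertip behind the blue lip of the other tray and draw it all the way out to its stop, with the dental model riding along upright in its place on the tray. Grip and lift nothing, do not touch the model, and leave the jar, bottle and beaker as they stand.

Things in the scene. Friction and masses are not known exactly. Their poses are not given: they have to be found in the camera images.
- work_unit: light-grey tray unit with the blue-lipped tray (origin: centre of its underside, on the bench; +x to its back, open front faces -x, roughly to the robot; z up). Never moves. Base 200 (x) x 100 (y) mm, side rails 20 mm high; from x = -25 to +100 mm a clear dust cover, top 57 mm above the bench. The tray slides out of the front along -x.
- palette_unit: light-grey tray unit with the orange-lipped tray (origin: centre of its underside, on the bench; +x to its back, open front faces -x, roughly to the robot; z up). Never moves. Base 200 (x) x 100 (y) mm, side rails 20 mm high; from x = -25 to +100 mm a clear dust cover, top 57 mm above the bench. The tray slides out of the front along -x.
- work_tray (a joint): how far the blue-lipped tray is drawn out, m: 0 fully home, 0.11 at its front stop. Starts nearly home. It slides with about 2.5 N of friction and stays where it is left.
- palette_tray (a joint): how far the orange-lipped tray is drawn out, m: 0 fully home, 0.11 at its front stop. Starts drawn out well over half. It slides with about 2.5 N of friction and stays where it is left.
- work_tray_lip (a point): middle of the top edge of the blue lip's inner (rear) face, 40 mm above the bench; moves with the tray, axes as its unit's (-x: the way it draws out). The lip is an upright plate 8 mm thick (x -8 to 0), 90 mm wide (y), 32 mm high (z -32 to 0). Tray floor behind it: 12 mm above the bench, sides 6 mm higher, 78 mm apart, bare for 80 mm (tray home) to the cover.
- palette_tray_lip (a point): middle of the top edge of the orange lip's inner (rear) face, 40 mm above the bench; moves with the tray, axes as its unit's (-x: the way it draws out). The lip is an upright plate 8 mm thick (x -8 to 0), 90 mm wide (y), 32 mm high (z -32 to 0). Tray floor behind it: 12 mm above the bench, sides 6 mm higher, 78 mm apart, bare for 90 mm to a fixed white slab 6 mm high.
- arch: loose dental model, plaster base 52 (x) x 60 (y) mm with a pink gum arch and white teeth, 27 mm high, about 70 g, standing on the blue-lipped tray under the clear cover, its centre about 130 to 165 mm behind the blue lip's inner face; origin at the centre of its underside.
- jar: bystander: small glass jar with white lid, 40 mm across, 45 mm high, between the two units; origin at the centre of its underside.
- bottle: bystander: white bottle, 42 mm across, 90 mm high, outside of one of the units; origin at the centre of its underside.
- beaker: bystander: open glass beaker, 64 mm across, 75 mm high, outside of the other unit; origin at the centre of its underside.
Mind the look-alikes: they are no part of the job. What is shaped like the palette_unit but turquoise is not meant.

How it is judged:
On the way, in this order (a step that is already met when the one before it is completed fails the run):
1. the orange-lipped palette tray is fully home (value of joint palette_tray below 0.005 m), for 0.2 s.
2. the blue-lipped tray is drawn out to its stop (value of joint work_tray above 0.103 m), for 0.2 s.
At the end, for the whole second after the job is handed in: Palette tray within 5 mm of home; blue-lipped tray within 7 mm of its stop, at rest; model still, upright within 0.15 rad on the tray floor, centre 100 to 180 mm behind the lip, within 25 mm of the centre line; jar, bottle, beaker upright within 0.2 rad and 20 mm of their start (value of joint palette_tray below 0.005 m and value of joint work_tray above 0.103 m and velocity of joint work_tray below 0.01 m/s and linear speed of arch below 0.02 m/s and angle between arch's own z axis and vertical below 0.15 rad and x of arch in the frame of work_tray_lip between 0.1 and 0.18 m and y of arch in the frame of work_tray_lip between -0.025 and 0.025 m and z of arch in the frame of work_tray_lip below -0.02 m and distance of each of jar, bottle, beaker from where it was at the start of the episode below 0.02 m and angle between each of jar, bottle, beaker's own z axis and vertical below 0.2 rad); the robot touches nothing.
It fails at once if a lip is gripped (pressed on its rear and front halves at once) ((contact force between the fingers and work_tray_c3 above 2 N and contact force between the fingers and work_tray_c4 above 2 N) or (contact force between the fingers and palette_tray_c3 above 2 N and contact force between the fingers and palette_tray_c4 above 2 N)).
It fails at once if the dental model is touched by the robot (contact force between any of the fingers, the arm and arch above 0.5 N).
It fails at once if the dental model is lifted or tipped (height (world z) of arch above 0.025 m or angle between arch's own z axis and vertical above 0.3 rad).
It fails at once if jar, bottle or beaker is moved more than 20 mm, lifted or tipped (not (distance of each of jar, bottle, beaker from where it was at the start of the episode below 0.02 m and angle between each of jar, bottle, beaker's own z axis and vertical below 0.2 rad)).
It also fails if it takes over 45 s, if anything falls off the work surface, if the arm or the gripper's body presses on something with over 40 N, if the wrist force passes 120 N, or if a joint passes its speed limit or range.

## Working session

There is one attempt and no reset: what is moved stays moved. The work goes in short steps, Python scripts to look and compute and a tool call to move; the robot and the scene stay as the last step left them, time stands still between calls to the robot, and variables do not carry over. Pictures are saved under pics/ and viewed, about 8 in all and at most 12, crops included, and the job is handed in when it is done.

Besides the shell and the picture viewer there is one more tool, called after "Request:" by a JSON object that holds its "api" and its "payload", one argument or row to a line. jog_arm: Moves the arm, as the interface text tells. Its arguments: {"type":"object","properties":{"motion":{"type":"array"},"fingers":{"type":"number"},"grip_force":{"type":"number"}},"required":["motion"]}

```bash
mkdir -p pics
cat > h.py <<'E'
import numpy as np, cv2
from workcell import bot, viewer
def look(n):
    p,d=viewer.read_camera(n); i=viewer.camera_info(n); return p,d,i
def pts(d,i):
    h,w=d.shape; f=h/2/np.tan(np.radians(i["vertical_fov"])/2)
    v,u=np.mgrid[:h,:w]
    c=np.stack([(u-i["cx"])/f*d,(v-i["cy"])/f*d,d],-1)
    return (c-np.array(i["t"]))@np.array(i["R"])
def save(p,n): cv2.imwrite("pics/"+n,p[...,::-1])
E
python3 - <<'E'
from h import *
for n in ("top","side"):
    p,d,i=look(n); save(p,n+"1.png"); np.savez(n+"1.npz",p=p,d=d,**i); print(n,i)
print(bot.read_state())
E
```

```text
top {'vertical_fov': 48.73403789164338, 'cx': 251.54949718422563, 'cy': 187.97938921562582, 'R': array([[-0.00398193, -0.99986064, -0.01621259],
       [-0.98703272,  0.00653148, -0.16038624],
       [ 0.16046978,  0.01536371, -0.98692117]]), 't': array([0.01946518, 0.51118169, 1.26244201])}
side {'vertical_fov': 45.89885881586648, 'cx': 251.96449552378593, 'cy': 192.6707952555542, 'R': array([[-0.92141674,  0.388397  , -0.01178832],
       [ 0.24167168,  0.5490481 , -0.80008811],
       [-0.30427946, -0.74006348, -0.59976667]]), 't': array([ 0.46423886, -0.08583313,  1.39673599])}
{'time': 0.1, 'q': array([ 1.18308683e+00,  2.64729469e-01,  1.60526269e+00,  2.41651546e-05,
        1.27371063e+00, -3.68846127e-02]), 'joint_vel': array([ 0.00104891, -0.00284351, -0.00371321,  0.00086655,  0.00237477,
        0.00107924]), 'joint_torque': array([ 1.17581338e-03, -5.16711581e+01, -3.68588483e+01,  8.96459483e-05,
        6.30605151e-03, -2.07831226e-05]), 'tool_pos': array([0.23170751, 0.63326452, 0.23003809]), 'tcp_rot': array([-0.54818189, -3.09292019,  0.00323205]), 'wrist_force': array([ 0.99779272,  0.11079427, -0.35385448]), 'torque': array([0.00837648, 0.02885656, 0.00890935]), 'width': 1.00113672434776}
```

View pics/top1.png

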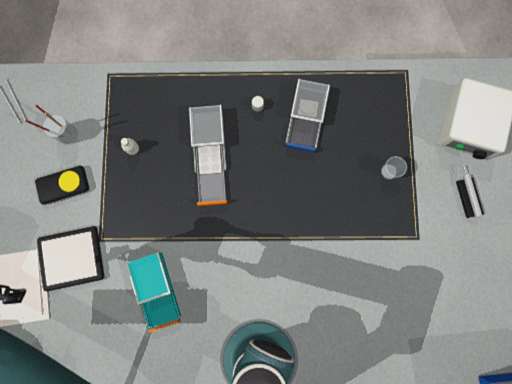

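View pics/side1.png

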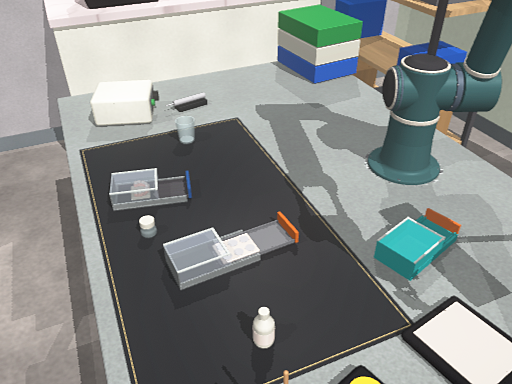

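The top view shows the orange lip at about (212,203), the blue lip at (303,148), the jar at (258,103), the bottle at (129,146) and the beaker at (393,168). The turquoise decoy sits at (155,290). Next I measure the lips.

```bash
cat >> h.py <<'E'
def lips(pre=None):
    for n in ("top","side"):
        if pre: z=dict(np.load(n+pre+".npz")); p,d,i=z["p"],z["d"],z
        else: p,d,i=look(n)
        P=pts(d,i); hsv=cv2.cvtColor(np.ascontiguousarray(p),cv2.COLOR_RGB2HSV); H,S,V=[hsv[...,k] for k in range(3)]
        for c,m in (("orange",(H>5)&(H<18)&(S>170)&(V>120)),("blue",(H>100)&(H<120)&(S>150)&(V>60))):
            k,L,st,ce=cv2.connectedComponentsWithStats(m.astype(np.uint8))
            for j in range(1,k):
                if st[j,4]<25: continue
                q=P[(L==j)&(d>0)]
                q=q[(q[:,2]>-.01)&(q[:,2]<.06)]
                if len(q)<20 or not .3<np.median(q[:,0])<.9: continue
                t=q[q[:,2]>.034]
                if len(t)<8: continue
                (cx,cy),(w,h),a=cv2.minAreaRect((t[:,:2]*1000).astype(np.float32))
                print(n,c,ce[j].round(),"n",len(t),"mid",t.mean(0).round(4),"rect",round(cx),round(cy),round(w),round(h),round(a,1),"z",q[:,2].min().round(3),q[:,2].max().round(3))
E
python3 - <<'E'
from h import *
lips("1")
z=dict(np.load("top1.npz")); P=pts(z["d"],z)
for u,v in [(208,203),(212,203),(303,148),(258,103),(129,146),(393,168),(190,107),(221,107),(300,80),(328,84),(289,145),(318,149),(315,108),(288,144),(196,198),(227,199)]: print(u,v,P[v,u].round(3))
E
```

```text
top orange [211. 203.] n 52 mid [0.4683 0.1436 0.0387] rect 469 141 7 87 3.4 z 0.002 0.044
top blue [301. 147.] n 56 mid [ 0.6426 -0.1395  0.0396] rect 644 -137 86 8 77.2 z 0.002 0.046
side orange [288. 226.] n 124 mid [0.4695 0.1455 0.0398] rect 469 142 11 92 4.3 z -0.0 0.045
side blue [188. 183.] n 44 mid [ 0.6443 -0.1307  0.0416] rect 643 -134 86 6 77.8 z 0.002 0.046
208 203 [0.466 0.151 0.04 ]
212 203 [0.466 0.139 0.035]
303 148 [ 0.641 -0.146  0.025]
258 103 [ 0.784 -0.005  0.042]
129 146 [0.642 0.394 0.063]
393 168 [ 0.579 -0.432  0.003]
190 107 [0.768 0.209 0.058]
221 107 [0.774 0.113 0.037]
300 80 [ 0.855 -0.138  0.054]
328 84 [ 0.838 -0.225  0.06 ]
289 145 [ 0.649 -0.101  0.033]
318 149 [ 0.642 -0.196  0.004]
315 108 [ 0.761 -0.183  0.058]
288 144 [ 0.651 -0.098  0.038]
196 198 [0.486 0.193 0.004]
227 199 [0.483 0.095 0.002]
```

The orange lip's centre is at (0.469, 0.1415) with yaw about +3.7°. The blue lip's centre is at (0.6435, -0.1355) with yaw about -12.6°. The sizes match the given ones (about 88 × 8 mm, top at 40 mm). I'll shut the fingers and go in front of the orange lip.

Request:
{"api": "jog_arm", "payload": {
  "motion": [
    {"dx": 0.8,"dy": -2.1,"turn": 0.017},
    {"dx": 0.8,"dy": -2.1,"turn": 0.017},
    {"dx": 0.8,"dy": -2.1,"turn": 0.017},
    {"dx": 0.8,"dy": -2.1,"turn": 0.017},
    {"dx": 0.8,"dy": -2.1,"turn": 0.017},
    {"dx": 0.8,"dy": -2.1,"turn": 0.017},
    {"dx": 0.8,"dy": -2.1,"turn": 0.017},
    {"dx": 0.8,"dy": -2.1,"turn": 0.017},
    {"dx": 0.8,"dy": -2.1,"turn": 0.017},
    {"dx": 0.8,"dy": -2.1,"turn": 0.017},
    {"dx": 0.8,"dy": -2.1,"turn": 0.017},
    {"dx": 0.8,"dy": -2.1,"turn": 0.017}
  ],
  "fingers": 0,
  "grip_force": 20
}}

```text
validation failed for argument at $.mo...
```

Request:
{"api": "jog_arm", "payload": {
  "motion": [
    {"dx": 0.8,"dy": -2.0,"dz": -1,"turn": 0.017},
    {"dx": 0.8,"dy": -2.0,"dz": -1,"turn": 0.017},
    {"dx": 0.8,"dy": -2.0,"dz": -1,"turn": 0.017},
    {"dx": 0.8,"dy": -2.0,"dz": -1,"turn": 0.017},
    {"dx": 0.8,"dy": -2.0,"dz": -1,"turn": 0.017},
    {"dx": 0.8,"dy": -2.0,"dz": -1,"turn": 0.017},
    {"dx": 0.8,"dy": -2.0,"dz": -1,"turn": 0.017},
    {"dx": 0.8,"dy": -2.0,"dz": -1,"turn": 0.017},
    {"dx": 0.8,"dy": -2.0,"dz": -1,"turn": 0.017},
    {"dx": 0.8,"dy": -2.0,"dz": -1,"turn": 0.017},
    {"dx": 0.8,"dy": -2.0,"dz": -1,"turn": 0.017},
    {"dx": 0.8,"dy": -2.0,"dz": -1,"turn": 0.017}
  ]
}}

```text
time: 1.1
tool_pos: [0.3279, 0.3926, 0.1104]
tcp_rot: [-0.229, -3.133, 0.001]
wrist_force: [0.0, -0.2, 0.5]
width: 0.999
```

The first call was refused, apparently because each row needs all four keys. The second ran safely, so I carry on from there.

Request:
{"api": "jog_arm", "payload": {
  "motion": [
    {"dx": 0.8,"dy": -2.1,"dz": 0,"turn": 0.017},
    {"dx": 0.8,"dy": -2.1,"dz": 0,"turn": 0.017},
    {"dx": 0.8,"dy": -2.1,"dz": 0,"turn": 0.017},
    {"dx": 0.8,"dy": -2.1,"dz": 0,"turn": 0.017},
    {"dx": 0.8,"dy": -2.1,"dz": 0,"turn": 0.017},
    {"dx": 0.8,"dy": -2.1,"dz": 0,"turn": 0.017},
    {"dx": 0.8,"dy": -2.1,"dz": 0,"turn": 0.017},
    {"dx": 0.8,"dy": -2.1,"dz": 0,"turn": 0.017},
    {"dx": 0.8,"dy": -2.1,"dz": 0,"turn": 0.017},
    {"dx": 0.8,"dy": -2.1,"dz": 0,"turn": 0.017},
    {"dx": 0.8,"dy": -2.1,"dz": 0,"turn": 0.017},
    {"dx": 0.8,"dy": -2.1,"dz": 0,"turn": 0.017}
  ],
  "fingers": 0,
  "grip_force": 20
}}

```text
time: 2.1
tool_pos: [0.4238, 0.1407, 0.111]
tcp_rot: [0.091, -3.14, 0.0]
wrist_force: [0.3, 0.8, -0.4]
width: 0.003
```

Request:
{"api": "jog_arm", "payload": {
  "motion": [
    {"dx": 0,"dy": 0,"dz": -1,"turn": 0},
    {"dx": 0,"dy": 0,"dz": -1,"turn": 0},
    {"dx": 0,"dy": 0,"dz": -1,"turn": 0},
    {"dx": 0,"dy": 0,"dz": -1,"turn": 0},
    {"dx": 0,"dy": 0,"dz": -1,"turn": 0},
    {"dx": 0,"dy": 0,"dz": -1,"turn": 0},
    {"dx": 0,"dy": 0,"dz": -1,"turn": 0},
    {"dx": 0,"dy": 0,"dz": -1,"turn": 0},
    {"dx": 0,"dy": 0,"dz": -0.6,"turn": 0},
    {"dx": 0,"dy": 0,"dz": 0,"turn": 0}
  ]
}}

```text
time: 2.93
tool_pos: [0.4225, 0.1416, 0.0235]
tcp_rot: [0.09, -3.137, 0.001]
wrist_force: [-1.3, -0.8, 0.8]
width: 0.001
```

Request:
{"api": "jog_arm", "payload": {
  "motion": [
    {"dx": 1,"dy": 0.06,"dz": 0,"turn": 0},
    {"dx": 1,"dy": 0.06,"dz": 0,"turn": 0},
    {"dx": 1,"dy": 0.06,"dz": 0,"turn": 0},
    {"dx": 1,"dy": 0.06,"dz": 0,"turn": 0},
    {"dx": 1,"dy": 0.06,"dz": 0,"turn": 0},
    {"dx": 1,"dy": 0.06,"dz": 0,"turn": 0},
    {"dx": 0,"dy": 0,"dz": 0,"turn": 0}
  ]
}}

```text
time: 3.52
tool_pos: [0.4871, 0.1457, 0.0259]
tcp_rot: [-0.089, 3.137, 0.001]
wrist_force: [0.3, -0.8, 0.0]
width: -0.001
```

Request:
{"api": "jog_arm", "payload": {
  "motion": [
    {"dx": 1,"dy": 0.06,"dz": -0.05,"turn": 0},
    {"dx": 1,"dy": 0.06,"dz": -0.05,"turn": 0},
    {"dx": 1,"dy": 0.06,"dz": -0.05,"turn": 0},
    {"dx": 0.5,"dy": 0.03,"dz": 0,"turn": 0}
  ]
}}

```text
time: 3.85
tool_pos: [0.5204, 0.1477, 0.0237]
tcp_rot: [-0.09, 3.14, 0.0]
wrist_force: [-2.6, 1.0, 2.3]
width: 0.004
```

Run:
```python
from h import *
lips()
p,d,i=look("side"); save(cv2.resize(p[120:320,60:360],None,fx=2.5,fy=2.5),"s2.png")
```

```text
top blue [300. 147.] n 54 mid [ 0.6437 -0.1357  0.0389] rect 644 -137 86 7 78.1 z 0.003 0.044
side orange [263. 235.] n 119 mid [0.5385 0.1514 0.0399] rect 536 147 13 88 5.0 z 0.002 0.044
side blue [188. 184.] n 40 mid [ 0.6449 -0.1266  0.0406] rect 643 -135 89 6 77.7 z -0.0 0.044
```

View pics/s2.png

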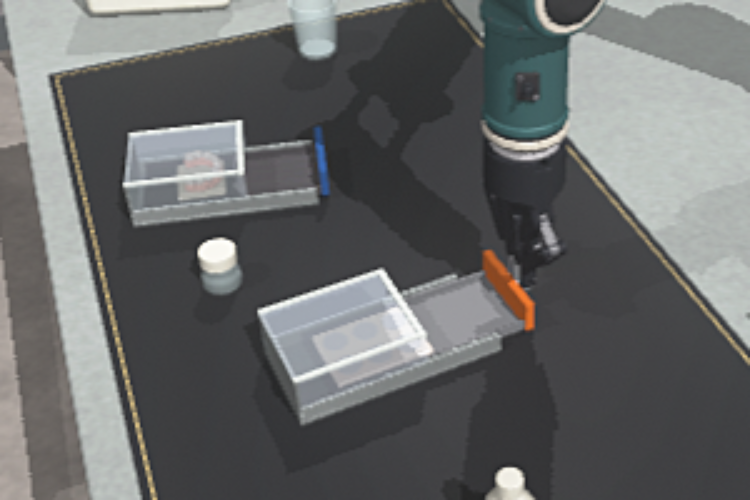

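The picture (2.5× crop) shows the finger pushing the middle of the orange lip at about (515,285), with roughly 20 mm left to go. The model sits upright under the cover at about (203,175).

Request:
{"api": "jog_arm", "payload": {
  "motion": [
    {"dx": 0.5,"dy": 0.03,"dz": 0,"turn": 0},
    {"dx": 0.5,"dy": 0.03,"dz": 0,"turn": 0},
    {"dx": 0.4,"dy": 0.03,"dz": 0,"turn": 0},
    {"dx": 0.3,"dy": 0.02,"dz": 0,"turn": 0}
  ]
}}

```text
time: 4.33
tool_pos: [0.5359, 0.1487, 0.0236]
tcp_rot: [0.09, -3.14, 0.0]
wrist_force: [-2.9, 0.6, 0.6]
width: -0.001
```

Request:
{"api": "jog_arm", "payload": {
  "motion": [
    {"dx": 0.2,"dy": 0.01,"dz": 0,"turn": 0},
    {"dx": 0.2,"dy": 0.01,"dz": 0,"turn": 0},
    {"dx": 0.2,"dy": 0.01,"dz": 0,"turn": 0}
  ]
}}

```text
time: 4.58
tool_pos: [0.5419, 0.1491, 0.0236]
tcp_rot: [0.09, -3.14, -0.0]
wrist_force: [-2.5, 1.2, 0.7]
width: 0.001
```

Request:
{"api": "jog_arm", "payload": {
  "motion": [
    {"dx": 0.2,"dy": 0.01,"dz": 0,"turn": 0},
    {"dx": 0.2,"dy": 0.01,"dz": 0,"turn": 0}
  ]
}}

```text
time: 4.75
tool_pos: [0.5459, 0.1493, 0.0236]
tcp_rot: [0.09, -3.14, -0.0]
wrist_force: [-3.1, 1.9, -0.3]
width: 0.001
```

Request:
{"api": "jog_arm", "payload": {
  "motion": [
    {"dx": 0.2,"dy": 0.01,"dz": 0,"turn": 0},
    {"dx": 0.2,"dy": 0.01,"dz": 0,"turn": 0}
  ]
}}

```text
time: 4.92
tool_pos: [0.5463, 0.1494, 0.0234]
tcp_rot: [0.089, -3.132, 0.001]
wrist_force: [-17.7, 1.4, 13.6]
width: 0.003
```

Request:
{"api": "jog_arm", "payload": {
  "motion": [
    {"dx": 0.15,"dy": 0.01,"dz": 0,"turn": 0},
    {"dx": 0.15,"dy": 0.01,"dz": 0,"turn": 0}
  ]
}}

```text
time: 5.08
tool_pos: [0.5463, 0.1493, 0.0231]
tcp_rot: [0.089, -3.126, 0.002]
wrist_force: [-23.5, 1.3, 18.6]
width: 0.004
```

Run:
```python
from h import *
lips()
```

```text
top blue [300. 147.] n 52 mid [ 0.6437 -0.1341  0.0392] rect 644 -136 86 6 77.9 z -0.007 0.046
side orange [254. 239.] n 128 mid [0.5637 0.1529 0.0399] rect 562 149 14 89 3.8 z 0.001 0.046
side blue [188. 184.] n 31 mid [ 0.6437 -0.1312  0.0416] rect 643 -132 85 4 77.7 z 0.01 0.045
```

The force rose to 23 N with no further motion, and total travel was about 93 mm, so the orange tray is home. I back off, rise, and go above the spot behind the blue lip.

Request:
{"api": "jog_arm", "payload": {
  "motion": [
    {"dx": -0.5,"dy": 0,"dz": 0,"turn": 0},
    {"dx": -1,"dy": 0,"dz": 0,"turn": 0},
    {"dx": -1,"dy": 0,"dz": 0,"turn": 0},
    {"dx": -0.5,"dy": 0,"dz": 1,"turn": 0},
    {"dx": 0,"dy": 0,"dz": 2,"turn": 0},
    {"dx": 0,"dy": 0,"dz": 2,"turn": 0},
    {"dx": 0,"dy": 0,"dz": 2,"turn": 0},
    {"dx": 0,"dy": 0,"dz": 2,"turn": 0},
    {"dx": 0,"dy": 0,"dz": 2,"turn": 0},
    {"dx": 0,"dy": 0,"dz": 1,"turn": 0},
    {"dx": 0,"dy": 0,"dz": 0,"turn": 0}
  ]
}}

```text
time: 6.1
tool_pos: [0.5255, 0.1501, 0.1478]
tcp_rot: [-0.09, 3.133, 0.002]
wrist_force: [0.5, 1.1, 0.5]
width: -0.003
```

Request:
{"api": "jog_arm", "payload": {
  "motion": [
    {"dx": 1.3,"dy": -2.45,"dz": 0,"turn": -0.023},
    {"dx": 1.3,"dy": -2.45,"dz": 0,"turn": -0.023},
    {"dx": 1.3,"dy": -2.45,"dz": 0,"turn": -0.023},
    {"dx": 1.3,"dy": -2.45,"dz": 0,"turn": -0.023},
    {"dx": 1.3,"dy": -2.45,"dz": 0,"turn": -0.023},
    {"dx": 1.3,"dy": -2.45,"dz": 0,"turn": -0.023},
    {"dx": 1.3,"dy": -2.45,"dz": 0,"turn": -0.023},
    {"dx": 1.3,"dy": -2.45,"dz": 0,"turn": -0.023},
    {"dx": 1.3,"dy": -2.45,"dz": 0,"turn": -0.023},
    {"dx": 1.3,"dy": -2.45,"dz": 0,"turn": -0.023},
    {"dx": 1.3,"dy": -2.45,"dz": 0,"turn": -0.023},
    {"dx": 1.3,"dy": -2.45,"dz": 0,"turn": -0.023}
  ]
}}

```text
time: 7.1
tool_pos: [0.6786, -0.1456, 0.142]
tcp_rot: [-0.345, -3.12, -0.0]
wrist_force: [-0.4, 0.5, 0.1]
width: -0.001
```

Request:
{"api": "jog_arm", "payload": {
  "motion": [
    {"dx": 0,"dy": 0,"dz": 0,"turn": 0},
    {"dx": 0,"dy": 0,"dz": 0,"turn": 0}
  ]
}}

```text
time: 7.27
tool_pos: [0.6785, -0.1457, 0.142]
tcp_rot: [-0.346, -3.12, -0.001]
wrist_force: [-0.3, 0.1, -1.1]
width: 0.0
```

Run:
```python
from h import *
lips()
```

```text
top orange [209. 173.] n 53 mid [0.5621 0.1506 0.0384] rect 562 149 7 87 3.0 z 0.002 0.046
side orange [254. 238.] n 123 mid [0.5635 0.1525 0.0401] rect 562 149 10 91 4.7 z 0.001 0.045
side blue [188. 183.] n 46 mid [ 0.6445 -0.1292  0.0412] rect 644 -133 89 6 77.8 z 0.001 0.045
```

Request:
{"api": "jog_arm", "payload": {
  "motion": [
    {"dx": 0,"dy": 0,"dz": -1.5,"turn": 0},
    {"dx": 0,"dy": 0,"dz": -1.5,"turn": 0},
    {"dx": 0,"dy": 0,"dz": -1.5,"turn": 0},
    {"dx": 0,"dy": 0,"dz": -1.5,"turn": 0},
    {"dx": 0,"dy": 0,"dz": -1.5,"turn": 0},
    {"dx": 0,"dy": 0,"dz": -1.5,"turn": 0},
    {"dx": 0,"dy": 0,"dz": -1,"turn": 0},
    {"dx": 0,"dy": 0,"dz": -1,"turn": 0},
    {"dx": 0,"dy": 0,"dz": -0.7,"turn": 0},
    {"dx": 0,"dy": 0,"dz": 0,"turn": 0},
    {"dx": 0,"dy": 0,"dz": 0,"turn": 0}
  ]
}}

```text
time: 8.28
tool_pos: [0.6789, -0.1445, 0.0265]
tcp_rot: [-0.343, -3.122, -0.0]
wrist_force: [0.3, 0.1, -0.1]
width: 0.001
```

Run:
```python
from h import *
p,d,i=look("side"); save(cv2.resize(p[120:270,60:285],None,fx=3.5,fy=3.5),"s3.png")
```

```text
(no output)
```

View pics/s3.png

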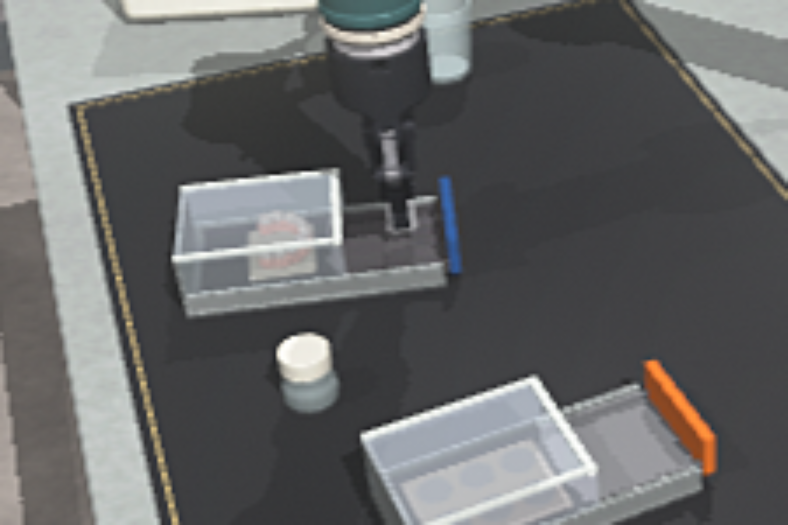

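The finger (about (400,220)) stands in the bare tray between cover and blue lip (445,225). The orange tray is home. I draw out along (-0.976, +0.218).

Request:
{"api": "jog_arm", "payload": {
  "motion": [
    {"dx": -0.5,"dy": 0.11,"dz": -0.1,"turn": 0},
    {"dx": -0.5,"dy": 0.11,"dz": -0.1,"turn": 0},
    {"dx": -0.4,"dy": 0.09,"dz": 0,"turn": 0},
    {"dx": -0.3,"dy": 0.07,"dz": 0,"turn": 0},
    {"dx": -0.3,"dy": 0.07,"dz": 0,"turn": 0},
    {"dx": -0.3,"dy": 0.07,"dz": 0,"turn": 0},
    {"dx": -0.4,"dy": 0.09,"dz": 0,"turn": 0},
    {"dx": -0.5,"dy": 0.11,"dz": 0,"turn": 0},
    {"dx": -0.5,"dy": 0.11,"dz": 0,"turn": 0},
    {"dx": -0.5,"dy": 0.11,"dz": 0,"turn": 0},
    {"dx": -0.5,"dy": 0.11,"dz": 0,"turn": 0},
    {"dx": -0.5,"dy": 0.11,"dz": 0,"turn": 0}
  ]
}}

```text
time: 9.33
tool_pos: [0.6268, -0.1329, 0.0251]
tcp_rot: [0.343, 3.122, -0.0]
wrist_force: [3.0, -0.8, 0.4]
width: 0.002
```

Request:
{"api": "jog_arm", "payload": {
  "motion": [
    {"dx": -0.5,"dy": 0.11,"dz": 0,"turn": 0},
    {"dx": -0.5,"dy": 0.11,"dz": 0,"turn": 0},
    {"dx": -0.5,"dy": 0.11,"dz": 0,"turn": 0},
    {"dx": -0.5,"dy": 0.11,"dz": 0,"turn": 0},
    {"dx": -0.5,"dy": 0.11,"dz": 0,"turn": 0},
    {"dx": -0.5,"dy": 0.11,"dz": 0,"turn": 0},
    {"dx": -0.4,"dy": 0.09,"dz": 0,"turn": 0},
    {"dx": -0.3,"dy": 0.07,"dz": 0,"turn": 0}
  ]
}}

```text
time: 10.0
tool_pos: [0.5894, -0.1245, 0.0248]
tcp_rot: [-0.343, -3.123, 0.0]
wrist_force: [1.8, -2.6, 2.2]
width: -0.003
```

Run:
```python
from h import *
lips()
p,d,i=look("side"); save(cv2.resize(p[120:270,60:285],None,fx=3.5,fy=3.5),"s4.png")
```

```text
top orange [209. 173.] n 54 mid [0.5624 0.1482 0.0391] rect 562 147 6 90 4.0 z -0.003 0.044
side orange [254. 238.] n 123 mid [0.5637 0.152  0.0402] rect 564 149 10 93 4.6 z -0.0 0.045
side blue [213. 184.] n 33 mid [ 0.5802 -0.099   0.0405] rect 579 -106 59 8 78.0 z 0.002 0.044
```

View pics/s4.png

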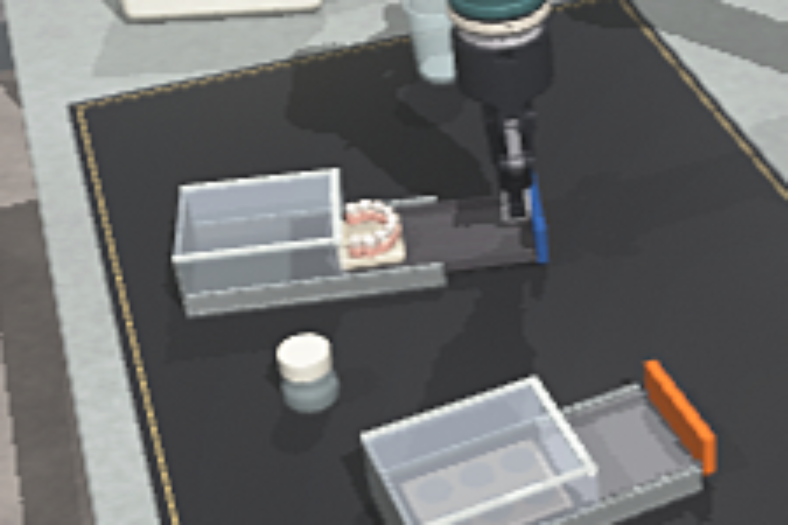

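The model (about (372,235)) rides along upright. The tray is out about 65 mm. I continue, slowing toward the stop.

Request:
{"api": "jog_arm", "payload": {
  "motion": [
    {"dx": -0.3,"dy": 0.07,"dz": 0,"turn": 0},
    {"dx": -0.4,"dy": 0.09,"dz": 0,"turn": 0},
    {"dx": -0.4,"dy": 0.09,"dz": 0,"turn": 0},
    {"dx": -0.4,"dy": 0.09,"dz": 0,"turn": 0},
    {"dx": -0.4,"dy": 0.09,"dz": 0,"turn": 0},
    {"dx": -0.4,"dy": 0.09,"dz": 0,"turn": 0},
    {"dx": -0.4,"dy": 0.09,"dz": 0,"turn": 0},
    {"dx": -0.3,"dy": 0.07,"dz": 0,"turn": 0},
    {"dx": -0.2,"dy": 0.04,"dz": 0,"turn": 0},
    {"dx": -0.2,"dy": 0.04,"dz": 0,"turn": 0}
  ]
}}

```text
time: 10.98
tool_pos: [0.5557, -0.1169, 0.0248]
tcp_rot: [0.343, 3.123, 0.0]
wrist_force: [2.3, -0.5, -2.0]
width: 0.0
```

Request:
{"api": "jog_arm", "payload": {
  "motion": [
    {"dx": -0.2,"dy": 0.04,"dz": 0,"turn": 0},
    {"dx": -0.2,"dy": 0.04,"dz": 0,"turn": 0}
  ]
}}

```text
time: 11.15
tool_pos: [0.5519, -0.1161, 0.0249]
tcp_rot: [0.343, 3.123, 0.0]
wrist_force: [2.7, 0.9, -1.8]
width: 0.004
```

Request:
{"api": "jog_arm", "payload": {
  "motion": [
    {"dx": -0.2,"dy": 0.04,"dz": 0,"turn": 0},
    {"dx": -0.2,"dy": 0.04,"dz": 0,"turn": 0}
  ]
}}

```text
time: 11.32
tool_pos: [0.5495, -0.1156, 0.0251]
tcp_rot: [0.343, 3.119, -0.0]
wrist_force: [10.6, -0.4, -7.4]
width: 0.0
```

Request:
{"api": "jog_arm", "payload": {
  "motion": [
    {"dx": -0.2,"dy": 0.04,"dz": 0,"turn": 0},
    {"dx": -0.1,"dy": 0.02,"dz": 0,"turn": 0},
    {"dx": 0,"dy": 0,"dz": 0,"turn": 0}
  ]
}}

```text
time: 11.57
tool_pos: [0.5495, -0.1157, 0.0259]
tcp_rot: [0.342, 3.113, -0.002]
wrist_force: [12.6, -1.2, -9.0]
width: 0.002
```

Request:
{"api": "jog_arm", "payload": {
  "motion": [
    {"dx": 0.5,"dy": -0.11,"dz": 0,"turn": 0},
    {"dx": 0.7,"dy": -0.15,"dz": 0,"turn": 0},
    {"dx": 0.7,"dy": -0.15,"dz": 0,"turn": 0},
    {"dx": 0,"dy": 0,"dz": 1,"turn": 0},
    {"dx": 0,"dy": 0,"dz": 2,"turn": 0},
    {"dx": 0,"dy": 0,"dz": 2,"turn": 0},
    {"dx": 0,"dy": 0,"dz": 2,"turn": 0},
    {"dx": 0,"dy": 0,"dz": 2,"turn": 0},
    {"dx": 0,"dy": 0,"dz": 2,"turn": 0},
    {"dx": 0,"dy": 0,"dz": 2,"turn": 0},
    {"dx": 0,"dy": 0,"dz": 1,"turn": 0},
    {"dx": 0,"dy": 0,"dz": 0,"turn": 0}
  ]
}}

```text
time: 12.57
tool_pos: [0.5658, -0.1195, 0.1685]
tcp_rot: [0.342, 3.117, -0.001]
wrist_force: [0.1, 0.9, 0.7]
width: 0.0
```

Run:
```python
from h import *
lips()
p,d,i=look("side"); save(cv2.resize(p[110:340,60:340],None,fx=2.5,fy=2.5),"s5.png")
```

```text
top orange [209. 173.] n 54 mid [0.5622 0.1509 0.0394] rect 563 149 6 88 4.3 z -0.002 0.044
side orange [254. 238.] n 122 mid [0.5635 0.1518 0.0401] rect 563 149 10 92 3.9 z -0.001 0.045
side blue [227. 179.] n 56 mid [ 0.5385 -0.1055  0.0409] rect 537 -111 90 8 77.1 z 0.0 0.046
```

View pics/s5.png

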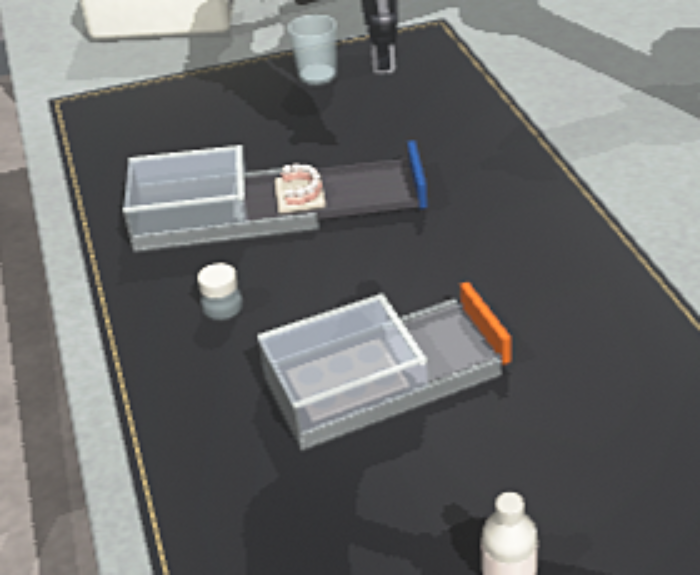

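The blue lip travelled about 109 mm and hit its stop at about 13 N. The model is upright at (300,190) in the crop. I'll check its place on the tray before handing in.

Run:
```python
from h import *
p,d,i=look("side"); P=pts(d,i); q=P[170:200,165:192].reshape(-1,3)
q=q[(q[:,2]>.02)&(q[:,2]<.05)]
o=np.array([.541,-.112]); a=np.radians(-12.5)
r=q[:,:2]-o; lx=r@[np.cos(a),np.sin(a)]; ly=r@[-np.sin(a),np.cos(a)]
k=(abs(ly)<.036)
print(k.sum(),np.percentile(lx[k],[2,50,98]).round(3),np.percentile(ly[k],[2,50,98]).round(3),q[k,2].max())
for n in ("top",):
    p2,d2,i2=look(n); z=dict(np.load("top1.npz"))
    for u,v in [(258,103),(129,146),(393,168)]:
        s=np.s_[v-14:v+15,u-14:u+15]; print(u,v,np.abs(p2[s].astype(int)-z["p"][s]).mean())
```

```text
283 [0.107 0.131 0.155] [-0.026  0.003  0.029] 0.04486991849161891
258 103 3.7154181529924695
129 146 5.973047958779231
393 168 5.2540626238604835
```

Model centre is about 131 mm behind the lip and within about 3 mm of the centre line; the bystanders are unchanged.

```bash
python3 -c "
from workcell import bot
print(bot.finish_job())"
```

```text
the job is handed in; nothing more can be done
None
```

I pushed the orange-lipped tray home with the shut fingertips, then drew the blue-lipped tray out to its stop from behind its lip, and handed the job in. The hand-in reports no verdict.

My last checks agreed with the task:
- **Orange tray:** it travelled about 93 mm, and the push ended against a firm stop at about 23 N. It had not moved since.
- **Blue tray:** it travelled about 109 mm and met its stop at about 13 N.
- **Dental model:** it stands upright about 131 mm behind the lip and about 3 mm off the centre line.
- **Jar, bottle and beaker:** comparing start and end pictures showed only small differences around them, so they look unmoved.
- **Arm:** it is raised clear, touching nothing, and the robot clock stood at about 13 s.

One early move call was refused. The next call still ran and was safe, and I carried on from there.

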